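# Fetch the blue-capped vial from between the cold packs of a vaccine carrier

### The job

We need the blue-capped vial from the open vaccine carrier, but it stands between two tall cold packs. First lift both packs out and leave them standing upright in the white drip tray, then stand the blue-capped vial upright in the empty cup of the green injection tray. Finally put each pack back, fully down, into the sleeve it came from - the thick pack in the wide slot, the thin one in the narrow slot - and leave the two purple-capped vials standing in their wells throughout.

Things in the scene. Friction and masses are not known exactly. Their poses are not given: they have to be found in the camera images.
- carrier: Open blue vaccine carrier, white rim, fixed; 190 (x) x 228 (y) mm, walls 20, rim 88 high. Origin: centre of underside. At its x = 0 a 40 mm wide lane between the two sleeves: white block, 3 vial wells along y at 0 and +-54 mm, 27 wide, bottoms 26, block top 36 above origin. Take a vial closing along the carrier's y; with packs in the sleeves the gripper body does not fit down there.
- sleeve_wide: Grey plastic sleeve fixed in the carrier 47 mm before or behind its middle, axes parallel to it; holds the thick pack at the start. 54 (x) x 150 (y) x 50 (z) mm, origin: centre of underside. Slot open at the top, 42 (x) x 131 (y) mm, its floor 6 mm above origin; over the top 10 mm the mouth flares 5 mm more on each long side, 6 mm at each end.
- sleeve_narrow: Black sleeve fixed in the carrier 47 mm behind or before its middle, axes parallel to it; holds the thin pack at the start. 54 (x) x 150 (y) x 50 (z) mm, origin: centre of underside. Slot 30 (x) x 131 (y) mm, too narrow for the thick pack, its floor 6 mm above origin; over the top 10 mm the mouth flares 10 mm more on each long side, 6 mm at each end.
- pack_thick: Thick blue cold pack: upright rigid slab 36 (its x) x 115 (y) x 120 (z) mm, with a small white filler plug (17 mm wide, 6 high) on the top edge 40 mm to +y; 0.32 to 0.48 kg. Origin: centre of its underside. In its sleeve the part above the carrier's rim is free to grip across the 36 mm. It stands by itself on a flat floor.
- pack_thin: Thin pale, almost white cold pack: upright rigid slab 24 (its x) x 115 (y) x 120 (z) mm, with a small blue filler plug (17 mm wide, 6 high) on the top edge 40 mm to +y; 0.22 to 0.34 kg. Origin: centre of its underside. In its sleeve the part above the carrier's rim is free to grip across the 24 mm. It stands by itself on a flat floor.
- vial_blue: Glass vial with a blue cap, 23 mm across, 49 mm high, 16 g, in one of the three wells. Origin: centre of its underside, z up. This one is wanted.
- vial_purple_a: Glass vial with a purple cap, 23 mm across, 49 mm high, in another of the wells. Origin: centre of its underside. Stays in its well.
- vial_purple_b: The second, identical purple-capped vial, in the remaining well. Origin: centre of its underside. Stays in its well.
- drip_tray: White shallow drip tray, fixed, left or right of the carrier; 200 (its x) x 170 (its y) mm, rim 23 mm high, flat floor 12 mm above the origin, which is the centre of its underside. Room for both packs, e.g. 45 mm either side of its middle along its x, their 115 mm length along its y.
- vial_cup (a point): Floor centre of the empty square cup in the green injection tray (fixed, across the carrier from the drip tray; 190 (x) x 124 (y) mm, rim 19 mm). Cup 58 x 58 mm inside, floor 3 mm, partitions 16 mm above the desk. It is the free one of two cups at the tray's end nearer the robot; the other, 60 mm to -y, holds a roll of plaster. Axes as the tray's.
Not all that is in view belongs to the job. Leave any orange look-alike of the pack_thin alone.

How it is judged:
On the way, in this order (a step that is already met when the one before it is completed fails the run):
1. both cold packs stand upright in the drip tray, released (x of pack_thick in the frame of drip_tray between -0.09 and 0.09 m and y of pack_thick in the frame of drip_tray between -0.075 and 0.075 m and z of pack_thick in the frame of drip_tray between 0 and 0.018 m and angle between each of pack_thick, pack_thin's own z axis and vertical below 0.12 rad and contact force between each of pack_thick, pack_thin and the fingers below 0.3 N and linear speed of each of pack_thick, pack_thin below 0.04 m/s and angular speed of each of pack_thick, pack_thin below 0.4 rad/s and x of pack_thin in the frame of drip_tray between -0.09 and 0.09 m and y of pack_thin in the frame of drip_tray between -0.075 and 0.075 m and z of pack_thin in the frame of drip_tray between 0 and 0.018 m), for 0.2 s.
2. the blue-capped vial stands upright in the empty cup of the injection tray, released (x of vial_blue in the frame of vial_cup between -0.02 and 0.02 m and y of vial_blue in the frame of vial_cup between -0.02 and 0.02 m and z of vial_blue in the frame of vial_cup between -0.004 and 0.006 m and angle between vial_blue's own z axis and vertical below 0.12 rad and contact force between vial_blue and the fingers below 0.3 N and linear speed of vial_blue below 0.04 m/s and angular speed of vial_blue below 0.4 rad/s), for 0.2 s.
At the end, for the whole second after the job is handed in: Each pack down in its slot (8 mm across, 15 mm along, underside within 5 mm of the slot floor, upright to 0.15 rad); blue-capped vial on the cup's floor, within 20 mm of its centre each way, upright to 0.12 rad; purple ones within 20 mm of their start, upright to 0.3 rad; all released, at rest (all of step 2 and x of pack_thick in the frame of sleeve_wide between -0.008 and 0.008 m and y of pack_thick in the frame of sleeve_wide between -0.015 and 0.015 m and z of pack_thick in the frame of sleeve_wide below 0.011 m and angle between each of pack_thick, pack_thin's own z axis and vertical below 0.15 rad and linear speed of each of pack_thick, pack_thin below 0.04 m/s and angular speed of each of pack_thick, pack_thin below 0.4 rad/s and x of pack_thin in the frame of sleeve_narrow between -0.008 and 0.008 m and y of pack_thin in the frame of sleeve_narrow between -0.015 and 0.015 m and z of pack_thin in the frame of sleeve_narrow below 0.011 m and distance of each of vial_purple_a, vial_purple_b from where it was at the start of the episode below 0.02 m and angle between each of vial_purple_a, vial_purple_b's own z axis and vertical below 0.3 rad and contact force between each of pack_thick, pack_thin and the fingers below 0.3 N); the robot touches nothing.
It fails at once if a purple-capped vial is pulled out of its well or tipped over (distance of any of vial_purple_a, vial_purple_b from where it was at the start of the episode above 0.03 m or angle between any of vial_purple_a, vial_purple_b's own z axis and vertical above 0.6 rad).
It also fails if it takes over 128 s, if anything falls off the work surface, if the arm or the gripper's body presses on something with over 40 N, if the wrist force passes 120 N, or if a joint passes its speed limit or range.

### The arm

A 7-joint arm with a two-finger parallel gripper is mounted at the origin on a cart in front of the work surface, level with it; the furniture and walls round the work are solid. World frame = base frame: x ahead of the robot, y to its left, z up, the work surface at z = 0. Lengths are in m, angles in rad, forces in N, time in s.
With the tool pointing down it reaches from about 0.425 to 0.925 m from the base axis. Payload 6.8 kg.
Tool frame: the origin (TCP) lies at the very end of the fingers, on their centre line; the grasp point (between the pads) lies 19 mm behind it; z points along the fingers, y is the line along which they close (so a half turn about z gives the same grasp; the last joint's range is limited). The gripper opens to 85 mm and grips with 20 to 120 N. Pads are 22 mm wide; open, the fingers measure 114 mm over their backs; the gripper's body (76 mm by 85 mm) begins 54 mm behind the grasp point. The pads swing forward as they close: fully open they stand 13 mm farther back than shut.
Start: joints at [1.091, 0.477, 0.022, 1.555, -0.011, 1.109, -0.083], TCP at [0.245, -0.629, 0.231] pointing down, gripper open.
Joint ranges: [-2.96, 2.96], [-0.34, 2.1], [-1.41, 1.46], [0.24, 2.44], [-1.37, 4.51], [0.17, 1.92], [-2.96, 2.96]. Speed limits (rad/s): [2.39, 2.39, 3.14, 3.14, 3.14, 3.14, 3.14].

### API

Orientations are given as a unit quaternion [w, x, y, z].
In Python, from station import bot gives the robot as it stands. The module is installed in compiled form; this text tells all that it offers.
- The arm moves only by the shell command python3 -m jog 'ROWS' [OPENING] [FORCE]. ROWS is JSON, a list of rows, each a list of 4 numbers: the shift along the tool's x, y, z in cm, then the turn about the tool's z in rad. In form: [[x, y, z, spin], ...]. A call has 1 to 20 rows; each row is the pose to reach, as a shift and turn from the pose commanded when the call began, along the tool's axes at that moment; what a row does not reach only later rows make up. A row lasts 1/12 s, in which the tool goes at most 41.7 mm and 7.16 degrees, less where a joint would pass 70% of its speed; a pose out of reach is approached as far as the arm can. A call with a gripper value outside its range is refused whole. OPENING is the closure, from -1 (fully open) to 1 (shut), set as the call begins (- or left out, the last holds). The fingers move at their own pace and stop on an object; FORCE is the grip in N (left out, the last holds). Time passes only in rows, so rows that repeat a pose let the fingers close. It gives the time, the measured TCP pose, the force, the opening and the grip force at its end, in the units of the state.
- bot.get_obs(): the state, without advancing time (a new reading comes with each control period).
- bot.read_camera(name): name is "side" or "top" or "wrist"; returns a dict with "pixels" (384x512x3 uint8, red, green, blue), "depth" (384x512 float32, m along the optical axis (not along the pixel's ray), 0 where there is no reading), "fovy" (degrees; the focal length in pixels is half the picture's height over the tangent of half this angle, whatever the lens; pixels are square), "cx", "cy" (the principal point, pixels), "pose" (4x4, takes a point from camera to world coordinates). Camera axes: x right, y down, z forward; pixel columns grow to the right and rows downward; lengths in m; the calibration is good to about 2 mm. The wrist camera is an equidistant fisheye: a pixel r from the principal point sees the ray r / f radians off the axis. A picture is of the moment at which its call begins.
- bot.hand_in(): hands the job in; it is judged then, once.
The state is a dict: "t": time; "q": joint angles; "joint_vel": joint speeds; "joint_torque": joint torques, N m; "eef_pos": TCP position; "tool_rot": TCP orientation; "contact_force": force on the tool from outside, world axes, zero at the start; "torque": the same for the moment, N m; "gripper_width": opening from 0.0 (shut) to 1.0 (fully open); "grasp_force": force on a finger pad.
Only numpy, scipy, OpenCV 4.12 (cv2) and the standard library are available. Lean on these libraries where they do the work, as an engineer would, in place of code of your own. Each camera call takes 0.05 s, during which the arm holds its last target. There are 200 camera calls.

## Working session

There is one attempt and no reset: what is moved stays moved. The work goes in short steps, Python scripts to look and compute and a shell command to move; the robot and the scene stay as the last step left them, time stands still between calls to the robot, and variables do not carry over. Pictures are saved under pics/ and viewed, at most 14 in all, crops included, and the job is handed in when it is done.

```bash
mkdir -p pics
cat > h.py <<'E'
import numpy as np, cv2
from station import bot
def cam(n):
    c=bot.read_camera(n); c['f']=c['pixels'].shape[0]/2/np.tan(np.radians(c['fovy'])/2); return c
def save(c,name,crop=None,s=1):
    im=c['pixels'][:,:,::-1]
    if crop: im=im[crop[1]:crop[3],crop[0]:crop[2]]
    cv2.imwrite('pics/'+name,cv2.resize(im,None,fx=s,fy=s,interpolation=cv2.INTER_CUBIC))
def cloud(c):
    h,w=c['depth'].shape;u,v=np.meshgrid(np.arange(w),np.arange(h));d=c['depth']
    P=np.stack([(u-c['cx'])/c['f']*d,(v-c['cy'])/c['f']*d,d],-1)
    return P@c['pose'][:3,:3].T+c['pose'][:3,3]
def plane(c,uv,z):
    uv=np.atleast_2d(uv).astype(float);r=np.c_[(uv[:,0]-c['cx'])/c['f'],(uv[:,1]-c['cy'])/c['f'],np.ones(len(uv))]@c['pose'][:3,:3].T
    o=c['pose'][:3,3];return o+r*((z-o[2])/r[:,2:])
E
python3 - <<'E'
from h import *
np.set_printoptions(precision=4,suppress=True)
for n in('top','side'):
    c=cam(n);save(c,n+'0.png',s=1.5);print(n,c['f'],c['cx'],c['cy'],c['pose'],(c['depth']>0).mean())
    np.savez(n+'0.npz',**c)
print(bot.get_obs())
E
```

```text
top 409.8878651183623 250.03074913149166 193.00302529338472 [[ 0.0053 -0.9923  0.1239  0.3485]
 [-1.     -0.0056 -0.0024 -0.0233]
 [ 0.0031 -0.1239 -0.9923  1.1966]
 [ 0.      0.      0.      1.    ]] 0.9960784912109375
side 492.4612690696945 261.7616216966894 193.19161016163926 [[ 0.1668  0.7754 -0.6091  1.3786]
 [ 0.986  -0.1276  0.1075 -0.1857]
 [ 0.0056 -0.6185 -0.7858  1.1948]
 [ 0.      0.      0.      1.    ]] 0.9959665934244791
{'t': 0.1, 'q': array([ 1.0909,  0.4777,  0.0223,  1.5563, -0.0115,  1.1093, -0.0831]), 'joint_vel': array([ 0.0002,  0.0007,  0.0013, -0.0032, -0.0015, -0.0014, -0.0014]), 'joint_torque': array([  0.0041, -59.7757,   1.6131, -28.1953,   0.0127,   0.0051,
        -0.0001]), 'eef_pos': array([ 0.245 , -0.6284,  0.2304]), 'tool_rot': array([-0.0008,  0.9828,  0.1848, -0.0002]), 'contact_force': array([0.064 , 0.7093, 0.2195]), 'torque': array([ 0.0264, -0.009 ,  0.0347]), 'grasp_force': 0.0, 'gripper_width': 1.0013122242026258}
```

View pics/top0.png

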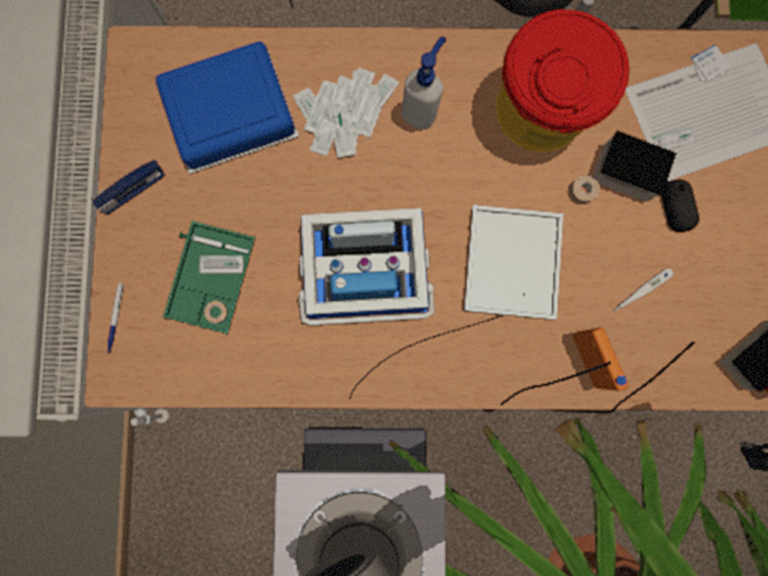

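View pics/side0.png

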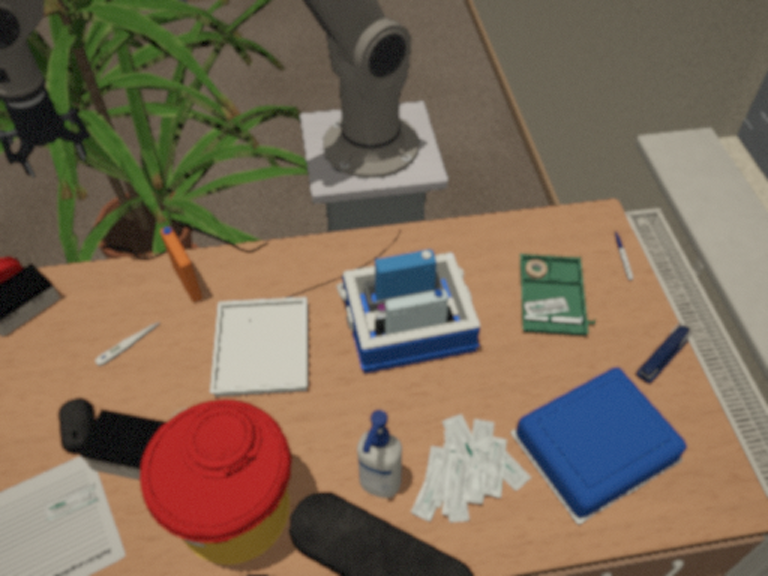

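Top view (1.5× scale): the carrier is at (365,265). The pale thin pack is in the far sleeve at (362,235) and the thick blue pack in the near one at (365,285). The vials are blue at (335,265) and purple at (364,265) and (392,262). The drip tray is at (515,262), and the green tray at (210,280) has its plaster roll at (215,312) and the empty cup at about (185,305). The orange look-alike is at (600,360) and stays where it is.

Two packs could pass for the thin one: pale (362,235) and orange (600,360). The pale one in the carrier fits. I'll measure and confirm it in one crop.

```bash
cat > m.py <<'E'
from h import *
np.set_printoptions(precision=4,suppress=True)
def rect(P):
    (c,s,a)=cv2.minAreaRect((P[:,:2]*1000).astype(np.float32)); return np.array(c)/1000,np.array(s),a
if __name__=='__main__':
    c=dict(np.load('top0.npz'));W=cloud(c);px=c['pixels'].astype(int);hsv=cv2.cvtColor(c['pixels'],cv2.COLOR_RGB2HSV)
    u,v=np.meshgrid(np.arange(512),np.arange(384))
    save(c,'crop1.png',(100,120,400,230),2.6)
    inC=(u>190)&(u<300)&(v>130)&(v<220)
    def comp(m,n=1):
        k,l,s,_=cv2.connectedComponentsWithStats(m.astype(np.uint8));o=np.argsort(-s[1:,4])[:n]+1;return [l==i for i in o]
    print('desk z',np.median(W[200:210,170:180,2]))
    for m in comp(inC&(W[...,2]>0.105),3):
        if m.sum()<30: continue
        P=W[m];print('top',m.sum(),np.median(P[:,2]),P[:,2].max(),rect(P),np.median(hsv[m],0))
    for m in comp(inC&(W[...,2]>0.075)&(W[...,2]<.1),1):
        print('rim',np.median(W[m][:,2]),rect(W[m]))
    H,S,V=[hsv[...,i].astype(int) for i in range(3)]
    for nm,m in (('tray',(u>300)&(u<385)&(v>130)&(v<220)&(S<40)&(V>150)),('green',(u<180)&(v>140)&(v<230)&(H>55)&(H<95)&(S>80))):
        m=comp(m)[0];P=W[m];print(nm,m.sum(),rect(P),np.percentile(P[:,2],[5,50,95]))
        hist=np.histogram(P[:,2],bins=np.arange(-.004,.03,.002));print(hist[0])
    m=inC&(v>168)&(v<185)&(((H>120)&(H<170)&(S>60))|((H>95)&(H<120)&(S>80)))&(W[...,2]>.06)
    for q in comp(m,6):
        if q.sum()>5: print('cap?',q.sum(),u[q].mean(),v[q].mean(),W[q].mean(0),np.median(H[q]))
    print('lane',[(a,W[a[1],a[0]]) for a in((234,177),(252,177),(214,177),(270,177))])
E
python3 m.py
```

```text
desk z -0.0008712894532323379
top 661 0.14301398626695772 1.196624250146381 (array([ 0.4305, -0.0062]), array([164.0475, 112.0353]), 0.025538668036460876) [102. 143. 165.]
top 499 0.14233633718700078 1.196624250146381 (array([ 0.4745, -0.0036]), array([252.2993, 113.6897]), 0.21972699463367462) [ 70.   9. 162.]
rim 0.08701191895235283 (array([ 0.5398, -0.0071]), array([188.1318, 235.4237]), 3.974489212036133)
tray 4181 (array([ 0.4771, -0.2479]), array([245.8584, 455.6168]), 58.160831451416016) [0.0072 0.012  0.0233]
[  17   29   18   17   38  188  627 1167  969  420   96   88  163  186
  105   30]
green 2027 (array([0.4884, 0.1627]), array([426.4857, 191.8764]), 76.68073272705078) [-0.0008  0.0037  0.0193]
[ 18 156 349 552 345 132  53  26  37  81 101  98  47  19   1   0]
cap? 133 245.24812030075188 182.89473684210526 [ 0.5066 -0.0132  0.1422] 102.0
cap? 23 242.3913043478261 174.04347826086956 [ 0.5416 -0.0045  0.0741] 158.0
cap? 21 262.0 173.0 [ 0.5448 -0.0589  0.0741] 158.0
cap? 20 223.05 175.1 [0.5383 0.0491 0.0741] 104.0
lane [((234, 177), array([0.5393, 0.0201, 0.0364])), ((252, 177), array([ 0.5399, -0.0315,  0.0345])), ((214, 177), array([0.5389, 0.0774, 0.0369])), ((270, 177), array([ 0.5406, -0.0833,  0.0322]))]
```

View pics/crop1.png

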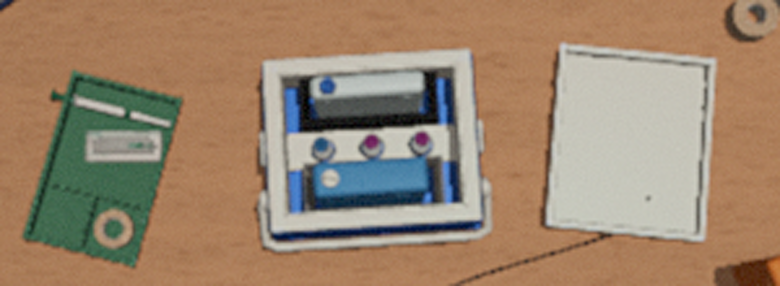

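The crop confirms it: the pale pack with the blue plug at (325,85) is in the black sleeve, the blue pack with the white plug at (330,180) is in the grey one, and the blue cap is at (322,148), the leftmost vial. The cup left of the roll, at (60,215), is empty. Next I refine the rectangles.

Run:
```python
from m import *
c=dict(np.load('top0.npz'));W=cloud(c);D=c['depth'];hsv=cv2.cvtColor(c['pixels'],cv2.COLOR_RGB2HSV);H,S,V=[hsv[...,i].astype(int) for i in range(3)]
ok=D>.1
def box(x0,x1,y0,y1,z0,z1): 
    return ok&(W[...,0]>x0)&(W[...,0]<x1)&(W[...,1]>y0)&(W[...,1]<y1)&(W[...,2]>z0)&(W[...,2]<z1)
def comp(m):
    k,l,s,_=cv2.connectedComponentsWithStats(m.astype(np.uint8));return l==1+np.argmax(s[1:,4])
def xr(m,z):
    vv,uu=np.nonzero(m);return rect(plane(c,np.c_[uu,vv],z))
print('thick',xr(comp(box(.44,.54,-.09,.09,.136,.146)&(H>95)&(S>90)),.142))
print('thin',xr(comp(box(.54,.64,-.09,.09,.136,.150)&(S<60)),.142))
print('rim',xr(comp(box(.4,.68,-.14,.14,.080,.096)&(S<60)),.088))
print('tray',xr(comp(box(.4,.68,-.4,-.14,.005,.03)&(S<60)),.015))
print('trayrim',xr(comp(box(.4,.68,-.4,-.14,.0185,.03)&(S<60)),.023))
m=(H>50)&(H<95)&(S>80)&box(.38,.68,.12,.4,-.01,.03)
m=comp(cv2.morphologyEx(m.astype(np.uint8),cv2.MORPH_OPEN,np.ones((5,5)))>0)
for z in(0.,.012,.019):print('green',z,xr(m,z))
# vial cap centres at z=.075
for uv in((223,175),(242.4,174),(262,173)):print(plane(c,uv,.075))
s=np.array([[60,192],[97,195],[93,240],[25,238],[80,206]])/2.6+[100,120];print('part',plane(c,s,.014))
print('plugs',plane(c,np.array([[330,178],[327,86]])/2.6+[100,120],.147))
```

```text
thick (array([ 0.4925, -0.0063]), array([ 35.842 , 113.3643]), 4.438712120056152)
thin (array([ 0.586 , -0.0028]), array([ 24.6931, 113.5515]), 3.770024538040161)
rim (array([ 0.5401, -0.0056]), array([183.6034, 223.58  ]), 3.696671485900879)
tray (array([ 0.5525, -0.2974]), array([176.2179, 209.0736]), 84.53666687011719)
trayrim (array([ 0.5512, -0.2956]), array([175.0248, 207.3683]), 84.53666687011719)
green 0.0 (array([0.5042, 0.3054]), array([127.0562, 157.3246]), 75.92457580566406)
green 0.012 (array([0.5027, 0.3021]), array([125.7821, 155.7469]), 75.92455291748047)
green 0.019 (array([0.5018, 0.3002]), array([125.0389, 154.8265]), 75.92460632324219)
[[0.5384 0.0492 0.075 ]]
[[ 0.5415 -0.0046  0.075 ]]
[[ 0.5446 -0.0589  0.075 ]]
part [[0.4916 0.3425 0.014 ]
 [0.4884 0.3011 0.014 ]
 [0.4381 0.3036 0.014 ]
 [0.4399 0.3791 0.014 ]
 [0.476  0.3196 0.014 ]]
plugs [[0.491  0.0339 0.147 ]
 [0.5843 0.0381 0.147 ]]
```

```bash
python3 -m jog '[[5,-5,-2,-0.1],[10,-10,-3,-0.3],[15,-15,-3,-0.5],[20,-20,-3,-0.7],[25,-25,-3,-0.9],[30,-30,-3,-1.1],[35,-37,-3,-1.26],[40,-43,-3,-1.26],[45.7,-48.9,-3,-1.263],[45.7,-48.9,-3,-1.263],[45.7,-48.9,-3,-1.263],[45.7,-48.9,-3,-1.263],[45.7,-48.9,-3,-1.263],[45.7,-48.9,-3,-1.263],[45.7,-48.9,-3,-1.263],[45.7,-48.9,-3,-1.263],[45.7,-48.9,-3,-1.263],[45.7,-48.9,-3,-1.263],[45.7,-48.9,-3,-1.263]]' -1 60
cat > s.py <<'E'
import sys,numpy as np
from station import bot
o=bot.get_obs();w,x,y,z=o['tool_rot'];X=np.array([1-2*(y*y+z*z),2*(x*y+w*z)]);psi=np.arctan2(X[1],X[0]);p=o['eef_pos']
print('t',o['t'],'p',p.round(4),'psi',psi.round(4),'F',o['contact_force'].round(1),'w',round(o['gripper_width'],3),'g',round(o['grasp_force'],1),'q',o['q'].round(2))
if len(sys.argv)>1:
    a=[float(v) for v in sys.argv[1:]];d=np.array(a[:3])-p;c,s=np.cos(psi),np.sin(psi)
    print('row cm',(100*np.array([c*d[0]+s*d[1],s*d[0]-c*d[1],-d[2]])).round(2),'spin',round(psi-a[3],4) if len(a)>3 else '')
E
python3 s.py 0.4935 -0.007 0.097 1.635
```

```text
t: 1.68
eef_pos: [0.4929, -0.0078, 0.2608]
tool_rot: [-0.0, 0.684, 0.73, -0.001]
contact_force: [0.0, -0.5, -0.7]
gripper_width: 0.998
grasp_force: 0.0
t 1.6833 p [ 0.4929 -0.0078  0.2608] psi 1.6354 F [ 0.  -0.5 -0.7] w 0.998 g 0.0 q [ 0.41  0.2  -0.59  1.91  0.12  1.07 -0.16]
row cm [ 0.08  0.06 16.38] spin 0.0004
```

```bash
python3 -m jog '[[0,0,3,0],[0,0,6,0],[0,0,9,0],[0,0,12,0],[0,0,14.5,0],[0,0,16.2,0],[0,0,16.2,0],[0,0,16.2,0]]' && python3 -m jog '[[0,0,0,0],[0,0,0,0],[0,0,0,0],[0,0,0,0],[0,0,0,0],[0,0,0,0],[0,0,0,0],[0,0,0,0]]' 1 60; python3 s.py
```

```text
t: 2.35
eef_pos: [0.4924, -0.0093, 0.0988]
tool_rot: [-0.001, 0.685, 0.728, -0.001]
contact_force: [0.2, 0.3, 0.3]
gripper_width: 1.001
grasp_force: 0.0
t: 3.02
eef_pos: [0.4946, -0.0074, 0.1004]
tool_rot: [0.001, 0.684, 0.729, 0.001]
contact_force: [-0.1, 0.3, 6.8]
gripper_width: 0.414
grasp_force: 61.0
t 3.0167 p [ 0.4946 -0.0074  0.1004] psi 1.6347 F [-0.1  0.3  6.8] w 0.414 g 61.0 q [ 0.33  0.41 -0.53  2.07  0.31  0.74 -0.33]
```

```bash
python3 -m jog '[[0,0,-1,0],[0,0,-2.5,0],[0,0,-4.5,0],[0,0,-6.5,0],[0,0,-8.5,0],[0,0,-10.5,0],[0,0,-11.5,0],[0,0,-11.5,0],[0,0,-11.5,0]]'; python3 s.py 0.507 -0.292 0.0885
```

```text
t: 3.77
eef_pos: [0.4929, -0.0074, 0.214]
tool_rot: [0.0, 0.684, 0.729, -0.0]
contact_force: [0.1, 0.3, -4.1]
gripper_width: 0.416
grasp_force: 61.5
t 3.7667 p [ 0.4929 -0.0074  0.214 ] psi 1.6347 F [ 0.1  0.3 -4.1] w 0.416 g 61.5 q [ 0.4   0.25 -0.59  1.97  0.17  0.97 -0.21]
row cm [-28.49  -0.41  12.55] spin
```

```bash
python3 -m jog '[[-1.5,0,0,0],[-4,0,0,0],[-7,0,0,0],[-10,0,0,0],[-13,0,0,0],[-16,0,0,0],[-19,0,0,0],[-22,0,0,0],[-25,0,0,0],[-27,-0.4,0,0],[-28.5,-0.4,0,0],[-28.5,-0.4,0,0],[-28.5,-0.4,0,0],[-28.5,-0.4,0,0]]' && python3 -m jog '[[0,0,2.5,0],[0,0,5,0],[0,0,7.5,0],[0,0,9.5,0],[0,0,11,0],[0,0,11.6,0],[0,0,12,0],[0,0,12.2,0],[0,0,12.2,0]]'; python3 s.py 0.507 -0.292 0.0885
```

```text
t: 4.93
eef_pos: [0.5076, -0.2901, 0.2133]
tool_rot: [-0.001, 0.683, 0.73, 0.0]
contact_force: [0.1, 1.1, -3.8]
gripper_width: 0.411
grasp_force: 61.3
t: 5.68
eef_pos: [0.5082, -0.2916, 0.0929]
tool_rot: [0.0, 0.684, 0.73, 0.0]
contact_force: [-0.0, -0.4, -4.3]
gripper_width: 0.417
grasp_force: 61.2
t 5.6833 p [ 0.5082 -0.2916  0.0929] psi 1.6355 F [-0.  -0.4 -4.3] w 0.417 g 61.2 q [ 0.72  0.53 -0.39  1.87  0.27  0.8   0.24]
row cm [-0.03 -0.13  0.44] spin
```

Run:
```python
from h import *
save(cam('side'),'side1.png',(120,130,340,270),3)
```

```text
(no output)
```

View pics/side1.png

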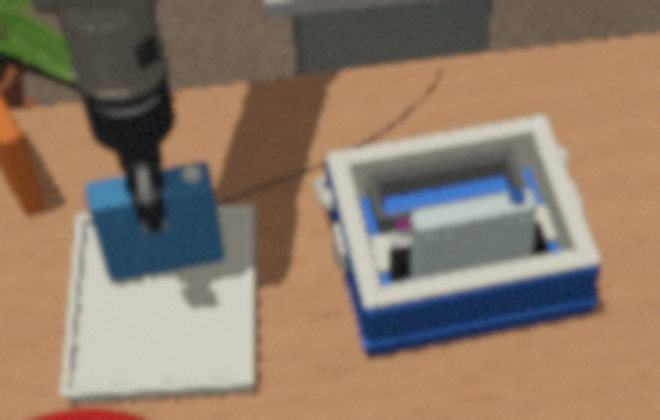

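The thick pack is upright over the near half of the drip tray at (155,220), and the thin pack is still in the carrier. I lower it until contact.

```bash
python3 -m jog '[[0,0,0.15,0],[0,0,0.3,0],[0,0,0.4,0],[0,0,0.4,0]]';python3 s.py
```

```text
t: 6.07
eef_pos: [0.5078, -0.2921, 0.0885]
tool_rot: [0.0, 0.684, 0.729, 0.0]
contact_force: [-0.6, 0.6, -4.2]
gripper_width: 0.413
grasp_force: 61.5
t 6.0667 p [ 0.5078 -0.2921  0.0885] psi 1.6347 F [-0.6  0.6 -4.2] w 0.413 g 61.5 q [ 0.72  0.53 -0.39  1.87  0.28  0.79  0.24]
```

```bash
python3 -m jog '[[0,0,0.1,0],[0,0,0.2,0],[0,0,0.2,0]]' | grep -E 'pos|contact'; python3 -m jog '[[0,0,0.1,0],[0,0,0.2,0],[0,0,0.2,0]]' | grep -E 'pos|contact'
```

```text
eef_pos: [0.508, -0.2921, 0.0884]
contact_force: [-5.2, 2.5, 13.4]
eef_pos: [0.5085, -0.2921, 0.0882]
contact_force: [-7.8, 3.8, 27.4]
```

```bash
python3 -m jog '[[0,0,-0.15,0],[0,0,-0.3,0],[0,0,-0.3,0]]' | grep -E 'contact'; python3 -m jog '[[0,0,0,0],[0,0,0,0],[0,0,0,0],[0,0,0,0],[0,0,0,0]]' -1; python3 -m jog '[[0,0,-2,0],[0,0,-5,0],[0,0,-8,0],[0,0,-11,0],[0,0,-15,0],[0,0,-15,0]]' >/dev/null;  python3 s.py 0.5875 -0.002 0.0985 1.635
python3 - <<'E'
from m import *
c=cam('top');W=cloud(c);m=(c['depth']>.1)&(W[...,2]>.125)&(W[...,2]<.14)&(W[...,1]<-.2)&(W[...,0]>.46)&(W[...,0]<.56)&(W[...,1]>-.36)
print(m.sum(),rect(W[m]),np.median(W[m][:,2]))
E
```

```text
contact_force: [-2.3, 0.2, 7.7]
t: 7.23
eef_pos: [0.5076, -0.292, 0.0871]
tool_rot: [-0.0, 0.684, 0.729, 0.0]
contact_force: [0.6, -0.0, 0.3]
gripper_width: 1.001
grasp_force: 0.0
t 7.7333 p [ 0.5116 -0.2933  0.2451] psi 1.6347 F [1.4 0.  0.5] w 0.999 g 0.0 q [ 0.76  0.35 -0.44  1.74  0.17  1.08  0.33]
row cm [28.58  9.44 14.66] spin -0.0003
509 (array([ 0.5064, -0.2904]), array([ 36.2463, 115.3081]), 4.1067962646484375) 0.13112311943837307
```

```bash
python3 -m jog '[[2,1,0,0],[5,2.5,0,0],[8,4,0,0],[12,5,0,0],[16,6,0,0],[20,7,0,0],[24,8,0,0],[27,9,0,0],[28.6,9.6,0,0],[28.6,9.6,0,0],[28.6,9.6,0,0],[28.6,9.6,0,0]]' >/dev/null;  python3 s.py 0.587 -0.002 0.0985 1.635
```

```text
t 8.7833 p [ 0.5846 -0.0019  0.2364] psi 1.6335 F [ 0.3 -0.7  0.3] w 0.999 g 0.0 q [ 0.32  0.38 -0.55  1.74  0.22  1.09 -0.23]
row cm [-0.03  0.24 13.79] spin -0.0015
```

```bash
python3 -m jog '[[0,0.2,3,0],[0,0.2,6,0],[0,0.2,9,0],[0,0.2,11.5,0],[0,0.2,13,0],[0,0.2,13.7,0],[0,0.2,13.7,0],[0,0.2,13.7,0]]'|grep -E 'pos|contact' && python3 -m jog '[[0,0,0,0],[0,0,0,0],[0,0,0,0],[0,0,0,0],[0,0,0,0],[0,0,0,0],[0,0,0,0],[0,0,0,0],[0,0,0,0]]' 1 60 >/dev/null; python3 s.py
```

```text
eef_pos: [0.5874, -0.0014, 0.1007]
contact_force: [-0.0, 0.3, 0.2]
t 10.2 p [ 5.879e-01 -2.000e-04  1.009e-01] psi 1.6348 F [ 2.4 -0.   4.6] w 0.271 g 59.8 q [ 0.27  0.54 -0.49  1.85  0.33  0.83 -0.33]
```

```bash
python3 -m jog '[[0,0,-1,0],[0,0,-2.5,0],[0,0,-4.5,0],[0,0,-6.5,0],[0,0,-8.5,0],[0,0,-10.5,0],[0,0,-11.5,0],[0,0,-11.5,0],[0,0,-11.5,0]]' >/dev/null; python3 s.py 0.597 -0.301 0.0885 1.635
```

```text
t 10.95 p [ 5.865e-01 -5.000e-04  2.148e-01] psi 1.6347 F [ 0.  -0.5 -4.5] w 0.277 g 59.8 q [ 0.32  0.4  -0.54  1.76  0.24  1.05 -0.25]
row cm [-30.06  -0.87  12.63] spin -0.0003
```

```bash
python3 -m jog '[[-1.5,0,0,0],[-4,0,0,0],[-7,-0.2,0,0],[-10,-0.4,0,0],[-13,-0.6,0,0],[-16,-0.8,0,0],[-19,-0.9,0,0],[-22,-0.9,0,0],[-25,-0.9,0,0],[-28,-0.9,0,0],[-30,-0.9,0,0],[-30,-0.9,0,0],[-30,-0.9,0,0],[-30,-0.9,0,0]]' >/dev/null&& python3 -m jog '[[0,0,2.5,0],[0,0,5,0],[0,0,7.5,0],[0,0,9.5,0],[0,0,11,0],[0,0,11.6,0],[0,0,12,0],[0,0,12.2,0],[0,0,12.2,0]]'>/dev/null; python3 s.py 0.597 -0.301 0.0885; python3 -m jog '[[0,0,0.15,0],[0,0,0.3,0],[0,0,0.4,0],[0,0,0.4,0]]';python3 s.py
```

```text
t 12.8667 p [ 0.5978 -0.2998  0.0938] psi 1.6355 F [-0.6 -0.5 -3.6] w 0.274 g 59.6 q [ 0.66  0.64 -0.41  1.66  0.31  0.9   0.19]
row cm [-0.12 -0.09  0.53] spin 
t: 13.2
eef_pos: [0.5973, -0.3003, 0.0895]
tool_rot: [0.0, 0.684, 0.729, 0.0]
contact_force: [-0.4, -0.2, -3.6]
gripper_width: 0.273
grasp_force: 59.6
t 13.2 p [ 0.5973 -0.3003  0.0895] psi 1.6346 F [-0.4 -0.2 -3.6] w 0.273 g 59.6 q [ 0.66  0.65 -0.41  1.66  0.31  0.9   0.19]
```

```bash
python3 -m jog '[[0,0,0.1,0],[0,0,0.15,0],[0,0,0.15,0]]' | grep -E 'pos|contact'; python3 -m jog '[[0,0,0.1,0],[0,0,0.1,0],[0,0,0.1,0]]' | grep -E 'pos|contact'
```

```text
eef_pos: [0.5976, -0.3003, 0.0889]
contact_force: [-1.3, 0.9, 4.4]
eef_pos: [0.5977, -0.3004, 0.0889]
contact_force: [-5.1, 3.4, 11.9]
```

```bash
python3 -m jog '[[0,0,-0.1,0],[0,0,-0.1,0]]' | grep -E 'contact'; python3 -m jog '[[0,0,0,0],[0,0,0,0],[0,0,0,0],[0,0,0,0],[0,0,0,0]]' -1 >/dev/null; python3 -m jog '[[0,0,-2,0],[0,0,-5,0],[0,0,-8,0],[0,0,-11,0],[0,0,-15,0],[0,0,-15,0],[0,0,-15,0]]' >/dev/null;  python3 s.py 0.5384 0.0492 0.2 0.064
python3 - <<'E'
from m import *
c=cam('top');W=cloud(c)
for a,b in((.46,.56),(.56,.64)):
    m=(c['depth']>.1)&(W[...,2]>.125)&(W[...,2]<.14)&(W[...,1]<-.2)&(W[...,0]>a)&(W[...,0]<b)&(W[...,1]>-.38)
    print(m.sum(),rect(W[m]),np.median(W[m][:,2]))
save(c,'cup.png',(100,140,180,230),6)
np.savez('top1.npz',**c)
E
```

```text
contact_force: [-2.7, 0.4, 7.5]
t 14.8667 p [ 0.599  -0.3007  0.241 ] psi 1.6347 F [-0.1 -0.5  0.5] w 0.993 g 0.0 q [ 0.69  0.5  -0.45  1.54  0.23  1.15  0.26]
row cm [35.3  -3.82  4.1 ] spin 1.5707
574 (array([ 0.5064, -0.2906]), array([ 35.9949, 114.5355]), 4.260046005249023) 0.1310831384989567
317 (array([ 0.5961, -0.3001]), array([ 24.3829, 112.9489]), 4.128950595855713) 0.1306314727038851
```

View pics/cup.png

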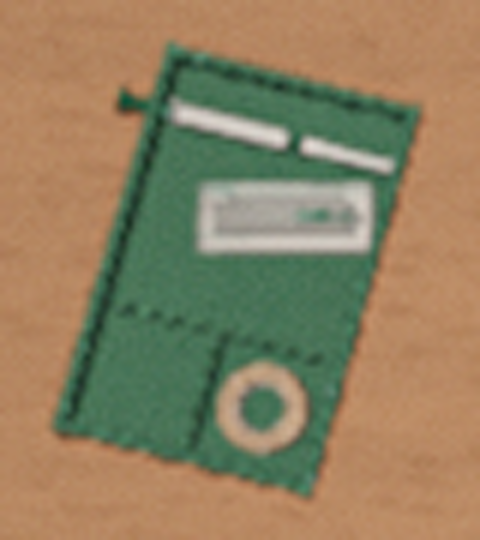

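Both packs stand in the tray. In the crop, the tray's corners are (172,42), (418,105), (310,495) and (55,430). The roll is at (262,407), and the empty cup is centred near (150,383).

Run:
```python
from m import *
c=dict(np.load('top1.npz'))
k=plane(c,np.array([[172,42],[418,105],[310,495],[55,430]])/6+[100,140]-.4,.017)[:,:2];print(k)
o=k.mean(0);x=(k[0]+k[1]-k[2]-k[3]);L=np.linalg.norm(x)/2;x/=2*L;y=np.array([-x[1],x[0]])
print(o,L,np.linalg.norm(k[0]-k[1]),np.arctan2(x[1],x[0]),'cup',o-.063*x+.03*y)
print('eye',plane(c,np.array([[150,383],[262,407]])/6+[100,140]-.4,.006))
```

```text
[[0.6312 0.3325]
 [0.6005 0.2111]
 [0.4099 0.2571]
 [0.4404 0.3806]]
[0.5205 0.2953] 0.19636557087759712 0.12518952746868595 -0.24209318452486606 cup [0.4665 0.3395]
eye [[0.4644 0.3393 0.006 ]
 [0.453  0.2845 0.006 ]]
```

```bash
python3 -m jog '[[2,0,0,0.12],[5,0,0,0.24],[8,-1,0,0.36],[12,-1,0,0.48],[16,-2,0.5,0.6],[20,-2,1,0.72],[24,-3,2,0.84],[28,-3,3,0.96],[31,-3.8,4,1.08],[34,-3.8,5,1.2],[35.3,-3.8,6,1.32],[35.3,-3.8,8,1.44],[35.3,-3.8,10,1.571],[35.3,-3.8,10,1.571],[35.3,-3.8,10,1.571],[35.3,-3.8,10,1.571],[35.3,-3.8,10,1.571]]' 0 20; python3 s.py 0.5384 0.0492 0.047 0.064
python3 - <<'E'
from h import *
c=cam('wrist');save(c,'w1.png')
E
```

```text
t: 16.33
eef_pos: [0.5375, 0.0494, 0.1387]
tool_rot: [-0.0, 0.999, 0.033, 0.001]
contact_force: [0.0, -0.2, 0.3]
gripper_width: 0.503
grasp_force: 0.0
t 16.3333 p [0.5375 0.0494 0.1387] psi 0.0656 F [ 0.  -0.2  0.3] w 0.503 g 0.0 q [ 0.02  0.38 -0.28  1.95  0.14  0.82 -1.84]
row cm [0.09 0.03 9.17] spin 0.0016
```

View pics/w1.png

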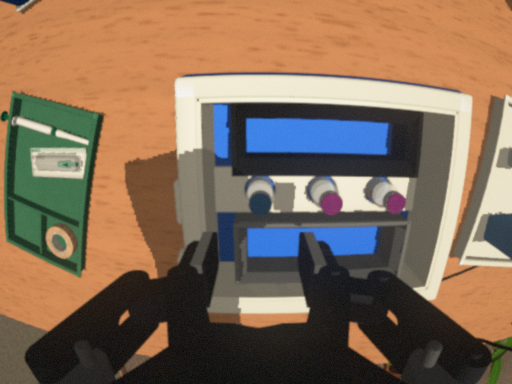

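The wrist view shows the empty sleeves, with the blue cap at (260,195) centred between the fingers and the purple caps at (330,203) and (397,202) clear of them. I descend now.

```bash
python3 -m jog '[[0,0,2,0],[0.1,0,4,0],[0.1,0,6,0],[0.1,0,7.5,0],[0.1,0,8.5,0],[0.1,0,9.2,0],[0.1,0,9.2,0],[0.1,0,9.2,0]]' 0.1 20 | grep -E 'pos|contact|width'; python3 -m jog '[[0,0,0,0],[0,0,0,0],[0,0,0,0],[0,0,0,0],[0,0,0,0],[0,0,0,0]]' 1 20 >/dev/null; python3 s.py
```

```text
eef_pos: [0.5384, 0.0496, 0.0464]
contact_force: [0.1, -0.0, 0.4]
gripper_width: 0.451
t 17.55 p [0.5385 0.0497 0.0465] psi 0.0638 F [-0.8 -0.6  5.3] w 0.264 g 22.8 q [-0.01  0.52 -0.24  2.    0.2   0.64 -1.9 ]
```

```bash
python3 -m jog '[[0,0,-0.7,0],[0,0,-2,0],[0,0,-4,0],[0,0,-6,0],[0,0,-8,0],[0,0,-10,0],[0,0,-11.5,0],[0,0,-11.5,0],[0,0,-11.5,0]]' >/dev/null; python3 s.py 0.466 0.3395 0.0235 0.064
```

```text
t 18.3 p [0.538  0.0497 0.1615] psi 0.0638 F [-0.3  0.3 -1.3] w 0.261 g 22.3 q [ 0.03  0.35 -0.29  1.93  0.13  0.87 -1.83]
row cm [ -5.34 -29.38  13.8 ] spin -0.0002
```

```bash
python3 -m jog '[[0,-1.5,0,0],[-0.5,-4,0,0],[-1,-7,0,0],[-2,-10,0,0],[-2.5,-13,0,0],[-3,-16,0,0],[-3.5,-19,0,0],[-4,-22,0,0],[-4.5,-25,0,0],[-5.3,-28,0,0],[-5.3,-29.4,0,0],[-5.3,-29.4,0,0],[-5.3,-29.4,2,0],[-5.3,-29.4,5,0],[-5.3,-29.4,8,0],[-5.3,-29.4,10.5,0],[-5.3,-29.4,11.5,0],[-5.3,-29.4,12,0],[-5.3,-29.4,12,0]]' >/dev/null; python3 s.py 0.466 0.3395 0.0235 0.064
python3 - <<'E'
from h import *
save(cam('side'),'s2.png',(300,140,440,240),5)
E
```

```text
t 19.8833 p [0.4662 0.3385 0.0399] psi 0.0628 F [-0.1  0.1  0.2] w 0.261 g 22.3 q [-0.49  0.59 -0.32  1.92  0.28  0.69 -2.49]
row cm [-0.01 -0.1   1.64] spin -0.0012
```

View pics/s2.png

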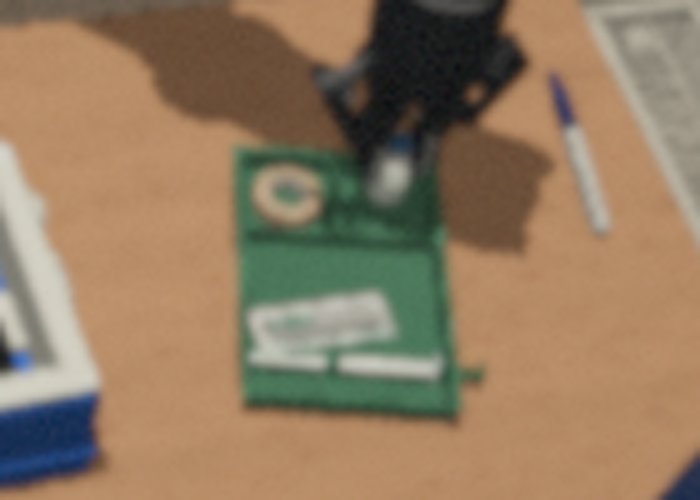

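The vial hangs upright at (390,185) over the empty cup. I lower it to contact.

```bash
python3 -m jog '[[0,-0.1,0.5,0],[0,-0.1,1,0],[0,-0.1,1.3,0],[0,-0.1,1.4,0],[0,-0.1,1.4,0]]' | grep -E 'pos|contact'; python3 -m jog '[[0,0,0.1,0],[0,0,0.2,0],[0,0,0.2,0]]' | grep -E 'pos|contact'; python3 -m jog '[[0,0,0.1,0],[0,0,0.15,0],[0,0,0.15,0]]' | grep -E 'pos|contact'
```

```text
eef_pos: [0.4661, 0.3406, 0.0268]
contact_force: [-1.0, 0.5, -1.2]
eef_pos: [0.4661, 0.3407, 0.0247]
contact_force: [0.6, -0.0, 0.9]
eef_pos: [0.4662, 0.3408, 0.0235]
contact_force: [-0.8, -0.0, 2.8]
```

```bash
python3 -m jog '[[0,0,0.1,0],[0,0,0.1,0]]' | grep -E 'pos|contact'; python3 -m jog '[[0,0,0,0],[0,0,0,0],[0,0,0,0],[0,0,0,0]]' 0.1 | grep -E 'contact|width';python3 -m jog '[[0,0,-1,0],[0,0,-3,0],[0,0,-6,0],[0,0,-9,0],[0,0,-13,0],[0,0,-17,0],[0,0,-20,0],[0,0,-20,0],[0,0,-20,0]]' >/dev/null; python3 s.py 0.5064 -0.2905 0.21 1.635
python3 - <<'E'
from h import *
c=cam('wrist');save(c,'w2.png')
E
```

```text
eef_pos: [0.4663, 0.3408, 0.0234]
contact_force: [-2.6, -2.4, 12.6]
contact_force: [0.7, -0.3, -0.8]
gripper_width: 0.45
t 22.1 p [0.467  0.3415 0.2251] psi 0.0637 F [ 0.6 -0.4 -0.9] w 0.45 g 0.0 q [-0.43  0.35 -0.39  1.78  0.15  1.03 -2.38]
row cm [-0.09 63.33  1.51] spin -1.5713
```

View pics/w2.png

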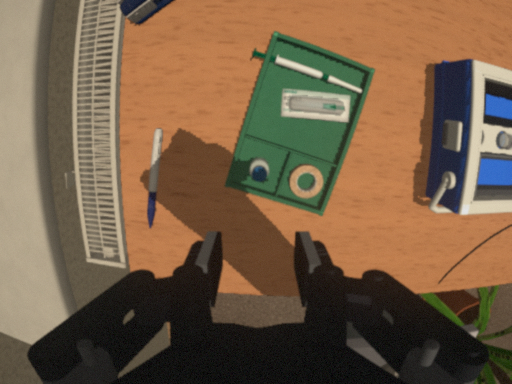

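The blue vial stands centred in its cup at (259,172). Next is the thick pack.

```bash
python3 -m jog '[[0,2,0,-0.1],[0,5,0,-0.2],[0,9,0,-0.3],[0,13,0,-0.4],[0,17,0,-0.5],[0,21,0,-0.6],[0,25,0,-0.7],[0,29,0,-0.8],[0,33,0,-0.9],[0,37,0,-1.0],[0,41,0,-1.1],[0,45,0,-1.2],[0,49,0,-1.3],[0,53,0,-1.4],[0,57,0,-1.5],[0,61,0,-1.57],[0,63.4,0,-1.571],[0,63.4,0,-1.571],[0,63.4,0,-1.571],[0,63.4,0,-1.571]]' -1 60 >/dev/null; python3 s.py 0.5064 -0.2905 0.0885 1.639
```

```text
t 23.8167 p [ 0.5059 -0.2906  0.2209] psi 1.6355 F [0.2 0.8 0.4] w 0.998 g 0.0 q [ 0.66  0.36 -0.31  1.77  0.12  1.03  0.37]
row cm [1.000e-02 5.000e-02 1.324e+01] spin -0.0035
```

```bash
python3 -m jog '[[0,0,3,0],[0,0,6,0],[0,0,9,0],[0,0,11.5,0],[0,0,12.8,0],[0,0,13.2,0],[0,0,13.2,0],[0,0,13.2,0]]' | grep -E 'pos|contact' && python3 -m jog '[[0,0,0,0],[0,0,0,0],[0,0,0,0],[0,0,0,0],[0,0,0,0],[0,0,0,0],[0,0,0,0],[0,0,0,0]]' 1 60 >/dev/null; python3 s.py;python3 -m jog '[[0,0,-1,0],[0,0,-2.5,0],[0,0,-4.5,0],[0,0,-6.5,0],[0,0,-8.5,0],[0,0,-10.5,0],[0,0,-12.5,0],[0,0,-13.5,0],[0,0,-13.5,0],[0,0,-13.5,0]]' >/dev/null; python3 s.py 0.4936 -0.008 0.0995 1.635
```

```text
eef_pos: [0.5075, -0.2917, 0.0915]
contact_force: [-0.2, -0.2, 0.8]
t 25.15 p [ 0.5075 -0.2923  0.0912] psi 1.6347 F [1.4 0.  5.7] w 0.413 g 61.3 q [ 0.63  0.51 -0.28  1.88  0.19  0.78  0.31]
t 25.9833 p [ 0.5059 -0.2919  0.2247] psi 1.6347 F [-0.4 -0.1 -5. ] w 0.411 g 60.8 q [ 0.66  0.35 -0.31  1.77  0.12  1.04  0.37]
row cm [28.41  0.59 12.52] spin -0.0003
```

Run:
```python
from m import *
c=cam('top');W=cloud(c);np.savez('top2.npz',**c);save(c,'car2.png',(190,125,300,225),6)
hsv=cv2.cvtColor(c['pixels'],cv2.COLOR_RGB2HSV);H,S,V=[hsv[...,i].astype(int) for i in range(3)]
p=np.array([.5401,-.0056]);a=.064
R=np.array([[np.cos(a),np.sin(a)],[-np.sin(a),np.cos(a)]]);L=np.einsum('ij,abj->abi',R,W[...,:2]-p)
ok=(c['depth']>.1)&(abs(L[...,1])<.09)
for n,s in(('thick',-1),('thin',1)):
    reg=ok&(s*L[...,0]>.018)&(s*L[...,0]<.078)
    z=W[...,2]
    print(n,np.histogram(z[reg],bins=np.arange(0,.1,.006)))
    f=reg&(z<.03)&(H>100)&(S>150)&(V>120)
    k,l,st,_=cv2.connectedComponentsWithStats(f.astype(np.uint8));f=l==1+np.argmax(st[1:,4]);vv,uu=np.nonzero(f)
    print('floor',f.sum(),np.median(z[f]),rect(W[f]),L[f].min(0),L[f].max(0))
```

```text
thick (array([  0,   0,   0,   8, 464, 300,  24,  23,  15,  72, 146, 111,   4,
         4,  95,  10]), array([0.   , 0.006, 0.012, 0.018, 0.024, 0.03 , 0.036, 0.042, 0.048,
       0.054, 0.06 , 0.066, 0.072, 0.078, 0.084, 0.09 , 0.096]))
floor 107 0.027834574179553595 (array([0.4947, 0.0283]), array([35.3768, 56.9045]), 3.235194683074951) [-0.0608  0.0083] [-0.0253  0.0651]
thin (array([  0,   0,   0,  11, 346, 235,  67,  46,  55, 144, 276, 191,  37,
        35,  86,  10]), array([0.   , 0.006, 0.012, 0.018, 0.024, 0.03 , 0.036, 0.042, 0.048,
       0.054, 0.06 , 0.066, 0.072, 0.078, 0.084, 0.09 , 0.096]))
floor 227 0.02798048438220735 (array([0.5912, 0.0006]), array([ 25.2423, 122.9564]), 3.533618688583374) [ 0.0387 -0.0586] [0.0641 0.0644]
```

View pics/car2.png

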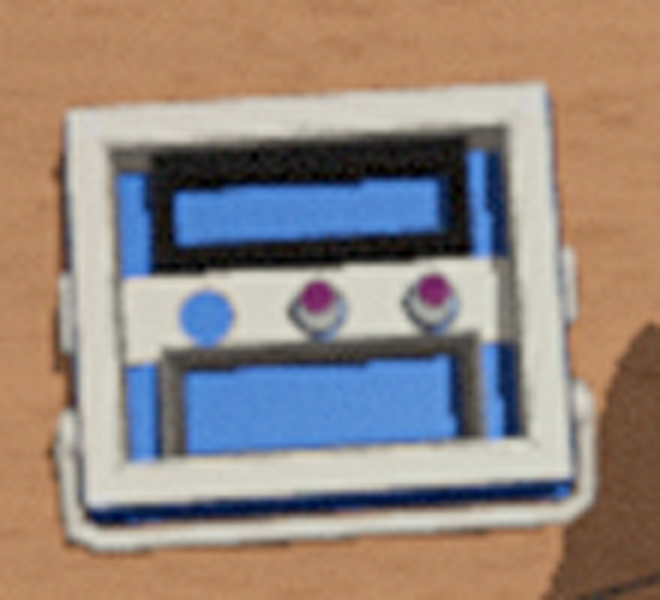

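The carrier's sleeves are empty and both purple vials still stand at (318,300) and (432,295). I fit the sleeve outer edges at their top height.

Run:
```python
from m import *
c=dict(np.load('top2.npz'));p=np.array([.5401,-.0056]);a=.064
R=np.array([[np.cos(a),np.sin(a)],[-np.sin(a),np.cos(a)]])
def loc(q,z): 
    P=plane(c,np.array(q)/6+[190,125]-.4,z)[:,:2];return ((P-p)@R.T*1000).round(1)
print('black outer',loc([[152,272],[470,255],[152,152],[468,140]],.069).tolist())
print('grey far edge',loc([[162,352],[482,336]],.069).tolist())
print('rim outer',loc([[68,112],[545,85],[573,482],[88,505]],.088).tolist())
print('rim inner',loc([[108,150],[508,126],[530,438],[125,463]],.088).tolist())
print('well',loc([[206,318]],.03).tolist(),'floor thick side',loc([[185,374],[452,355],[452,437],[185,455]],.025).tolist())
print('floor thin',loc([[173,190],[440,178],[440,232],[173,247]],.025).tolist())
# profile of depth along lane x at two y
W=cloud(c);L=np.einsum('ij,abj->abi',R,W[...,:2]-p)*1000
for y in(-30,0,30):
    m=(abs(L[...,1]-y)<12)&(abs(L[...,0])<85)&(c['depth']>.1)
    b=np.arange(-84,86,4);i=np.digitize(L[...,0][m],b);print(y,[(int(b[k-1])+2,int(1000*np.median(W[...,2][m][i==k]))) for k in range(1,len(b)) if (i==k).any()])
```

```text
black outer [[18.5, 76.9], [17.9, -71.4], [75.4, 74.1], [72.6, -73.9]]
grey far edge [[-19.4, 74.1], [-20.5, -74.5]]
rim outer [[92.0, 110.5], [92.0, -110.0], [-92.6, -110.1], [-90.2, 109.5]]
rim inner [[73.0, 93.0], [73.6, -91.6], [-71.4, -92.0], [-72.1, 91.9]]
well [[1.9, 54.9]] floor thick side [[-24.0, 66.6], [-22.2, -62.1], [-61.9, -59.6], [-63.1, 68.6]]
floor thin [[66.5, 68.0], [64.9, -61.8], [38.2, -60.1], [38.4, 69.3]]
-30 [(-82, 87), (-78, 87), (-74, 88), (-70, 59), (-66, 57), (-62, 28), (-58, 29), (-54, 28), (-50, 29), (-46, 28), (-42, 28), (-38, 30), (-34, 28), (-30, 30), (-26, 40), (-22, 65), (-18, 66), (-10, 36), (-6, 34), (-2, 36), (2, 35), (6, 33), (10, 35), (14, 35), (18, 36), (22, 55), (26, 62), (30, 59), (34, 56), (38, 30), (42, 28), (46, 28), (50, 30), (54, 28), (58, 30), (62, 44), (66, 61), (70, 61), (74, 73), (78, 86), (82, 87)]
0 [(-82, 88), (-78, 86), (-74, 87), (-70, 62), (-66, 31), (-62, 29), (-58, 28), (-54, 29), (-50, 28), (-46, 28), (-42, 29), (-38, 29), (-34, 29), (-30, 28), (-26, 44), (-22, 64), (-18, 68), (-14, 34), (-10, 40), (-6, 57), (-2, 71), (2, 73), (6, 72), (10, 36), (14, 33), (18, 37), (22, 61), (26, 64), (30, 60), (34, 57), (38, 27), (42, 28), (46, 29), (50, 28), (54, 29), (58, 29), (62, 40), (66, 60), (70, 64), (74, 79), (78, 86), (82, 87)]
30 [(-82, 88), (-78, 87), (-74, 87), (-70, 63), (-66, 56), (-62, 29), (-58, 29), (-54, 28), (-50, 28), (-46, 30), (-42, 29), (-38, 29), (-34, 29), (-30, 27), (-26, 39), (-22, 64), (-18, 67), (-14, 32), (-10, 36), (-6, 35), (-2, 35), (2, 36), (6, 35), (10, 34), (14, 36), (18, 37), (22, 59), (26, 64), (30, 62), (34, 56), (38, 31), (42, 28), (46, 27), (50, 29), (54, 28), (58, 26), (62, 45), (66, 61), (70, 64), (74, 72), (78, 88), (82, 86)]
```

```bash
python3 -m jog '[[1.5,0,0,0],[4,0,0,0],[7,0,0,0],[10,0.2,0,0],[13,0.3,0,0],[16,0.4,0,0],[19,0.5,0,0],[22,0.6,0,0],[25,0.6,0,0],[27,0.6,0,0],[28.3,0.6,0,0],[28.3,0.6,0,0],[28.3,0.6,0,0],[28.3,0.6,0,0]]' >/dev/null;  python3 s.py 0.4939 -0.0086 0.15 1.635
```

```text
t 27.2 p [ 0.4938 -0.0101  0.2245] psi 1.6341 F [ 1.4  0.1 -4.6] w 0.414 g 60.7 q [ 0.3   0.22 -0.47  1.96  0.12  0.99 -0.16]
row cm [0.15 0.02 7.45] spin -0.0009
```

```bash
python3 -m jog '[[0.1,0,2,0],[0.1,0,4,0],[0.1,0,6,0],[0.1,0,7.5,0],[0.1,0,7.5,0],[0.1,0,7.5,0]]' >/dev/null;  python3 s.py 0.4939 -0.0086 0.104 1.635; python3 -m jog '[[0,0,0.6,0],[0,0,1.2,0],[0,0,1.8,0],[0,0,1.8,0],[0,0,1.8,0]]' >/dev/null;  python3 s.py 0.4939 -0.0086 0.104 1.635
```

```text
t 27.7 p [ 0.4937 -0.0094  0.1496] psi 1.6331 F [ 0.5 -0.3 -3.8] w 0.421 g 61.0 q [ 0.27  0.32 -0.45  2.03  0.19  0.83 -0.22]
row cm [0.07 0.02 4.56] spin -0.0019
t 28.1167 p [ 0.4941 -0.0082  0.1321] psi 1.6348 F [ 0.1 -0.3 -4.7] w 0.417 g 61.0 q [ 0.26  0.35 -0.44  2.05  0.21  0.79 -0.24]
row cm [-0.03 -0.03  2.81] spin -0.0002
```

```bash
python3 -m jog '[[0,0,0.6,0],[0,0,1.2,0],[0,0,1.8,0],[0,0,2.1,0],[0,0,2.3,0],[0,0,2.3,0]]' >/dev/null;  python3 s.py; python3 -m jog '[[0,0,0.2,0],[0,0,0.4,0],[0,0,0.4,0]]' >/dev/null;  python3 s.py
```

```text
t 28.6167 p [ 0.494  -0.0082  0.1087] psi 1.6349 F [ 0.5 -1.  -4.7] w 0.416 g 61.0 q [ 0.25  0.38 -0.43  2.07  0.23  0.74 -0.26]
t 28.8667 p [ 0.4943 -0.0082  0.1051] psi 1.6348 F [-0.4  0.1 -4.4] w 0.415 g 61.1 q [ 0.25  0.39 -0.43  2.07  0.24  0.73 -0.27]
```

```bash
python3 -m jog '[[0,0,0.1,0],[0,0,0.2,0],[0,0,0.2,0]]' |grep -E 'pos|contact'; python3 -m jog '[[0,0,0.05,0],[0,0,0.1,0],[0,0,0.1,0]]' |grep -E 'pos|contact'; python3 -m jog '[[0,0,0.05,0],[0,0,0.1,0],[0,0,0.1,0]]' |grep -E 'pos|contact'
```

```text
eef_pos: [0.4945, -0.0082, 0.1033]
contact_force: [-0.8, -0.1, -4.7]
eef_pos: [0.4946, -0.0081, 0.1031]
contact_force: [-2.9, 0.3, 5.1]
eef_pos: [0.4947, -0.0081, 0.1031]
contact_force: [-5.7, -0.4, 16.5]
```

```bash
python3 -m jog '[[0,0,-0.1,0],[0,0,-0.1,0]]' | grep -E 'contact'; python3 -m jog '[[0,0,0,0],[0,0,0,0],[0,0,0,0],[0,0,0,0],[0,0,0,0]]' -1 |grep -E 'contact'; python3 -m jog '[[0,0,-2,0],[0,0,-5,0],[0,0,-8,0],[0,0,-11,0],[0,0,-12.5,0],[0,0,-12.5,0],[0,0,-12.5,0]]' >/dev/null;  python3 s.py 0.5961 -0.3001 0.0915 1.635
```

```text
contact_force: [-2.3, 0.0, 8.8]
contact_force: [0.5, -0.1, 0.1]
t 30.7833 p [ 0.4948 -0.0083  0.2278] psi 1.6345 F [ 0.4 -0.4 -0.8] w 1.0 g 0.0 q [ 0.31  0.22 -0.47  1.96  0.12  0.99 -0.16]
row cm [-29.77   8.25  13.63] spin -0.0005
```

```bash
python3 -m jog '[[-1.5,0.5,0,0],[-4,1,0,0],[-7,2,0,0],[-10,3,0,0],[-13,4,0,0],[-16,5,0,0],[-19,6,0,0],[-22,7,0,0],[-25,8,0,0],[-28,8.2,0,0],[-29.8,8.2,0,0],[-29.8,8.2,0,0],[-29.8,8.2,0,0],[-29.8,8.2,0,0]]' >/dev/null;  python3 s.py 0.5961 -0.3001 0.0915 1.635
python3 - <<'E'
from m import *
c=cam('top');W=cloud(c)
m=(c['depth']>.1)&(W[...,2]>.136)&(W[...,2]<.148)&(abs(W[...,1])<.09)&(W[...,0]>.45)&(W[...,0]<.53)
print(m.sum(),rect(W[m]),np.median(W[m][:,2]))
E
```

```text
t 31.95 p [ 0.5948 -0.2988  0.2257] psi 1.636 F [-0.6  0.6 -0.3] w 0.997 g 0.0 q [ 0.6   0.49 -0.32  1.56  0.16  1.12  0.31]
row cm [-0.14  0.12 13.42] spin 0.001
569 (array([ 0.4934, -0.0069]), array([ 36.6786, 114.4205]), 3.831981658935547) 0.14328553167400848
```

Thick pack is seated (its top is at the original height). Next is the thin one.

```bash
python3 -m jog '[[0,0,3,0],[0,0.1,6,0],[0,0.1,9,0],[0,0.1,11.5,0],[0,0.1,12.8,0],[0,0.1,13.4,0],[0,0.1,13.4,0],[0,0.1,13.4,0]]' | grep -E 'pos|contact' && python3 -m jog '[[0,0,0,0],[0,0,0,0],[0,0,0,0],[0,0,0,0],[0,0,0,0],[0,0,0,0],[0,0,0,0],[0,0,0,0],[0,0,0,0]]' 1 60 >/dev/null; python3 s.py;python3 -m jog '[[0,0,-1,0],[0,0,-2.5,0],[0,0,-4.5,0],[0,0,-6.5,0],[0,0,-8.5,0],[0,0,-10.5,0],[0,0,-12.5,0],[0,0,-13.5,0],[0,0,-13.5,0],[0,0,-13.5,0]]' >/dev/null; python3 s.py 0.5876 -0.0030 0.15 1.635
```

```text
eef_pos: [0.5972, -0.3, 0.0945]
contact_force: [0.7, 0.3, -0.2]
t 33.4167 p [ 0.597  -0.3004  0.0939] psi 1.6348 F [ 1.9 -0.   4.1] w 0.277 g 59.6 q [ 0.58  0.63 -0.29  1.67  0.22  0.88  0.26]
t 34.25 p [ 0.5957 -0.3002  0.2277] psi 1.6347 F [ 0.1 -0.4 -3.3] w 0.271 g 59.2 q [ 0.6   0.49 -0.32  1.56  0.16  1.12  0.31]
row cm [29.71  1.09  7.77] spin -0.0003
```

```bash
python3 -m jog '[[1.5,0,0,0],[4,0,0,0],[7,0.2,0,0],[10,0.4,0,0],[13,0.5,0,0],[16,0.7,0,0],[19,0.8,0,0],[22,0.9,0,0],[25,1,0,0],[28,1,0,0],[29.8,1.05,0,0],[29.8,1.05,0,0],[29.8,1.05,2,0],[29.8,1.05,4,0],[29.8,1.05,6,0],[29.8,1.05,7,0],[29.8,1.05,7,0],[29.8,1.05,7,0]]' >/dev/null;  python3 s.py 0.5872 -0.0015 0.107 1.635;  python3 -m jog '[[0,0,0.6,0],[0,0,1.2,0],[0,0,1.8,0],[0,0,2.3,0],[0,0,2.3,0],[0,0,2.3,0]]' >/dev/null;  python3 s.py 0.5872 -0.0015 0.107 1.635
```

```text
t 35.75 p [ 0.587  -0.0022  0.1576] psi 1.6349 F [-0.1  0.3 -3. ] w 0.273 g 59.2 q [ 0.21  0.45 -0.41  1.82  0.22  0.92 -0.23]
row cm [0.07 0.03 5.06] spin -0.0001
t 36.25 p [ 0.5874 -0.0023  0.135 ] psi 1.6348 F [-0.5 -0.8 -2.9] w 0.272 g 59.1 q [ 0.21  0.47 -0.4   1.84  0.23  0.88 -0.24]
row cm [ 0.08 -0.02  2.8 ] spin -0.0002
```

```bash
python3 -m jog '[[0,0,0.6,0],[0,0,1.2,0],[0,0,1.8,0],[0,0,2.2,0],[0,0,2.5,0],[0,0,2.5,0]]' >/dev/null;  python3 s.py; python3 -m jog '[[0,0,0.1,0],[0,0,0.3,0],[0,0,0.3,0]]' |grep -E 'pos|contact'; python3 -m jog '[[0,0,0.1,0],[0,0,0.15,0],[0,0,0.15,0]]' |grep -E 'pos|contact'
```

```text
t 36.75 p [ 0.5871 -0.0023  0.1094] psi 1.6348 F [-0.4 -0.  -2.8] w 0.272 g 59.2 q [ 0.2   0.51 -0.39  1.85  0.25  0.83 -0.26]
eef_pos: [0.5877, -0.0023, 0.1072]
contact_force: [-0.7, 0.0, -3.7]
eef_pos: [0.5878, -0.0022, 0.1059]
contact_force: [0.4, -0.1, -2.4]
```

```bash
python3 -m jog '[[0,0,0.05,0],[0,0,0.1,0],[0,0,0.1,0]]' |grep -E 'pos|contact'; python3 -m jog '[[0,0,0.05,0],[0,0,0.1,0],[0,0,0.1,0]]' |grep -E 'pos|contact'
```

```text
eef_pos: [0.588, -0.0022, 0.1058]
contact_force: [-2.9, 0.3, 6.1]
eef_pos: [0.5881, -0.0022, 0.1058]
contact_force: [-4.5, -0.1, 12.7]
```

Seated: contact at 0.1058, the depth expected for the slot floor. I release, back off and check.

```bash
python3 -m jog '[[0,0,-0.1,0],[0,0,-0.1,0]]' >/dev/null; python3 -m jog '[[0,0,0,0],[0,0,0,0],[0,0,0,0],[0,0,0,0],[0,0,0,0]]' -1 |grep -E 'contact'; python3 -m jog '[[0,0,-2,0],[0,0,-5,0],[0,0,-8,0],[0,0,-11,0],[0,0,-13,0],[-3,0,-13,0],[-7,0,-13,0],[-11,0,-13,0],[-15,0,-13,0],[-19,0,-13,0],[-22,0,-13,0],[-22,0,-13,0],[-22,0,-13,0]]' >/dev/null;  python3 s.py
python3 - <<'E'
from m import *
c=cam('top');W=cloud(c);save(c,'end.png',(100,120,400,230),2.6)
for a,b in((.45,.53),(.54,.63)):
    m=(c['depth']>.1)&(W[...,2]>.136)&(W[...,2]<.148)&(abs(W[...,1])<.09)&(W[...,0]>a)&(W[...,0]<b)
    print(m.sum(),rect(W[m]),np.median(W[m][:,2]))
E
```

```text
contact_force: [-0.6, 0.6, -0.0]
t 39.4167 p [ 0.6011 -0.2245  0.2342] psi 1.6301 F [0.  0.8 0.7] w 1.002 g 0.0 q [ 0.51  0.44 -0.34  1.62  0.16  1.11  0.19]
562 (array([ 0.4935, -0.0064]), array([ 36.3236, 113.6579]), 4.200597763061523) 0.14341230536089045
359 (array([ 0.587 , -0.0042]), array([ 24.2708, 111.3171]), 3.997673273086548) 0.1428477638080501
```

View pics/end.png

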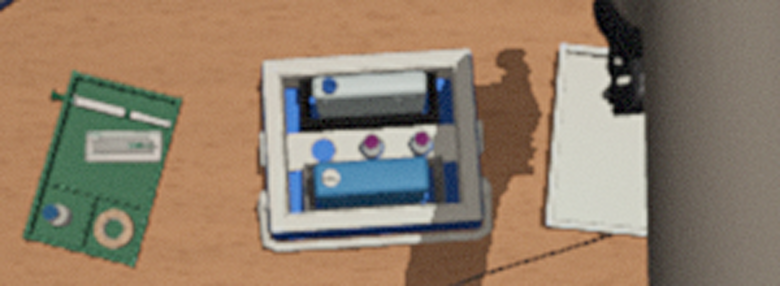

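The final view shows both packs back in their own sleeves at (370,90) and (370,183), the purple vials at (372,145) and (421,140), and the blue vial upright in its cup at (55,215). The arm is clear, so I hand in.

```bash
python3 -m jog '[[0,0,0,0],[0,0,0,0],[0,0,0,0]]' >/dev/null; python3 -c "
from station import bot
print(bot.hand_in())"
```

```text
the job is handed in; nothing more can be done
None
```

The job is handed in at about 40 s of the 128 s allowed: both packs are back down in their own sleeves, the blue-capped vial stands in the empty cup, and both purple-capped vials still stand in their wells; the judge's verdict was not shown.

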